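# Level the ballast balance

### The job

The wagon-ballast balance hangs crooked, with a large and a small brass weight on its low pan and one small weight on its high pan. Take the small weight off the low pan and put it on the free post of the high pan, so that the two pans come level. It is a stiff fit: press it fully home until it is felt to bottom on the black collar round the post, hold it there with a firm push of about 15 N, but never load a pan with more than 20 N, which would harm the pivots; leave the other two weights seated on their posts and do not disturb the things lying around.

Things in the scene. Friction and masses are not known exactly. Their poses are not given: they have to be found in the camera images.
- balance: equal-arm bench balance, fixed on the bench: dark steel foot 85 x 270 x 12 mm, green bearing block, brass beam. Origin: centre of the foot's underside, on the bench; own y axis along the beam towards pan A, z up. Pans A and B are at own y = +105 and -105 mm. Between the pans nothing stands higher than 85 mm above the bench
- beam (a joint): tilt of the beam in rad: 0 = level, + = pan A high and pan B low, about 0.095 at the stops; pan A's top is 66 mm + 105 mm x this value above the bench, pan B's 66 mm - 105 mm x this value
- post_a1 (a point): foot of a post of pan A, on the pan's top, on the post's axis, at own x = -36 mm of the balance. Steel post 11 mm across, 26 mm high, tapered top, with two brass spring leaves (on its +x and -x sides, 3 to 23 mm up) that grip the bore of a weight
- post_a2 (a point): foot of a post of pan A, on the pan's top, on the post's axis, at own x = +36 mm of the balance. Steel post 11 mm across, 26 mm high, tapered top, with two brass spring leaves (on its +x and -x sides, 3 to 23 mm up) that grip the bore of a weight
- post_b1 (a point): foot of a post of pan B, on the pan's top, on the post's axis, at own x = -36 mm of the balance. Steel post 11 mm across, 26 mm high, tapered top, with two brass spring leaves (on its +x and -x sides, 3 to 23 mm up) that grip the bore of a weight
- post_b2 (a point): foot of a post of pan B, on the pan's top, on the post's axis, at own x = +36 mm of the balance. Steel post 11 mm across, 26 mm high, tapered top, with two brass spring leaves (on its +x and -x sides, 3 to 23 mm up) that grip the bore of a weight. The only free post. Its weight seats on a black collar 24 mm across, whose top stands 1 to 7 mm above the pan: set anew each time, not measured
- weight_small_1: small ballast weight, 24 mm high, about 120 g, one dark ring; stands on pan A, the low pan, at the start. Brass, 33 mm across, through bore 14 mm; origin: centre of its underside. Stiff on its post (3 to 13 N to push on, most past the leaves, or pull off): its own weight does not seat it; fully home its underside lies on the pan or collar
- weight_large: large ballast weight, 48 mm high, about 240 g, two dark rings; stands on pan A at the start, beside the small one (which of the two posts each is on varies). Brass, 33 mm across, through bore 14 mm; origin: centre of its underside. Stiff on its post (3 to 13 N to push on, most past the leaves, or pull off): its own weight does not seat it; fully home its underside lies on the pan or collar
- weight_small_2: small ballast weight, 24 mm high, about 120 g, one dark ring; stands on pan B, the high pan, at the start. Brass, 33 mm across, through bore 14 mm; origin: centre of its underside. Stiff on its post (3 to 13 N to push on, most past the leaves, or pull off): its own weight does not seat it; fully home its underside lies on the pan or collar
- paint_jar: bystander: paint jar, white cap, 30 mm across, 42 mm high; origin at its underside
- terminal_strip: bystander: cream terminal strip 20 x 80 x 13 mm; origin at its underside
- tape_measure: bystander: yellow tape measure 36 x 72 x 58 mm; origin at its underside
- pan_a: pan A: flat aluminium plate 128 (own x) x 52 (own y) x 5 mm; origin: middle of its top, 66 mm above the bench at level; axes as the balance's. The pans stay horizontal and move straight up and down, oppositely, 10 mm either way between firm stops; 100 g too much drives a pan right down, and under a push it gives until its lower stop
- pan_b: pan B: flat aluminium plate 128 (own x) x 52 (own y) x 5 mm; origin: middle of its top, 66 mm above the bench at level; axes as the balance's. The pans stay horizontal and move straight up and down, oppositely, 10 mm either way between firm stops; 100 g too much drives a pan right down, and under a push it gives until its lower stop
Things that resemble listed ones, but are neither listed nor needed, are in the scene too. What is shaped like the weight_large but blue is not meant. Leave any red look-alike of the weight_small_1 alone.

How it is judged:
On the way:
1. the small weight from the low pan is pressed home on the free post, on its collar: bearing on the collar with over 6 N (beyond what the leaves take) for 0.2 s (horizontal distance between weight_small_1 and post_b2 below 0.004 m and z of weight_small_1 in the frame of post_b2 between -0.004 and 0.009 m and contact force between weight_small_1 and collar_b2_c0 above 6 N), for 0.2 s.
At the end, for the whole second after the job is handed in: the moved small weight is home on the collar of the formerly free post (underside within 9 mm of the pan), the other small one still on its post of pan B, the large one on pan A (within 3 mm), axes within 4 mm of the posts', the beam level within 0.04 rad (4 mm at the pans), all at rest (horizontal distance between weight_small_1 and post_b2 below 0.004 m and z of weight_small_1 in the frame of post_b2 between -0.004 and 0.009 m and horizontal distance between weight_small_2 and post_b1 below 0.004 m and z of weight_small_2 in the frame of post_b1 between -0.004 and 0.003 m and ((horizontal distance between weight_large and post_a1 below 0.004 m and z of weight_large in the frame of post_a1 between -0.004 and 0.003 m) or (horizontal distance between weight_large and post_a2 below 0.004 m and z of weight_large in the frame of post_a2 between -0.004 and 0.003 m)) and value of joint beam between -0.04 and 0.04 rad and linear speed of each of weight_small_1, weight_large, weight_small_2 below 0.01 m/s); the robot touches nothing.
It fails at once if a weight or the fingers load a pan with more than 20 N (contact force between any of weight_small_1, weight_large, weight_small_2 and pan_a_c0 above 20 N or contact force between any of weight_small_1, weight_large, weight_small_2 and pan_b_c0 above 20 N or contact force between weight_small_1 and collar_b2_c0 above 20 N or contact force between any of the arm, the fingers and balance above 20 N).
It fails at once if the paint jar is disturbed (moved more than 15 mm) (distance of paint_jar from where it was at the start of the episode above 0.015 m).
It fails at once if the terminal strip is disturbed (moved more than 15 mm) (distance of terminal_strip from where it was at the start of the episode above 0.015 m).
It fails at once if the tape measure is disturbed (moved more than 15 mm) (distance of tape_measure from where it was at the start of the episode above 0.015 m).
It also fails if it takes over 64 s, if anything falls off the work surface, if the arm or the gripper's body presses on something with over 40 N, if the wrist force passes 120 N, or if a joint passes its speed limit or range.

### The arm

A 7-joint arm with a two-finger parallel gripper is mounted at the origin on a cart in front of the work surface, level with it; the furniture and walls round the work are solid. World frame = base frame: x ahead of the robot, y to its left, z up, the work surface at z = 0. Lengths are in m, angles in rad, forces in N, time in s.
With the tool pointing down it reaches from about 0.425 to 1.025 m from the base axis. Payload 9.4 kg.
Tool frame: the origin (TCP) lies on the centre line of the jaws, within the pads' length; the fingertips stand 25 mm ahead of it and the grasp point (between the pads) lies 6 mm ahead of it; z points along the fingers, y is the direction in which the jaws open and shut (so a half turn about z gives the same grasp; the last joint's range is limited). The gripper opens to 93 mm and grips with 3 to 60 N. Pads are 15 mm wide; open, the fingers measure 128 mm over their backs; the gripper's body (75 mm by 188 mm) begins 65 mm behind the grasp point.
Start: joints at [1.055, 0.599, -0.003, 1.599, 0.002, 0.943, -0.08], TCP at [0.308, -0.656, 0.244] pointing down, gripper open.
Joint ranges: [-2.57, 2.57], [-0.35, 1.97], [-1.29, 1.29], [0.11, 2.56], [-1.05, 4.19], [0.11, 1.86], [-2.63, 2.63]. Speed limits (rad/s): [2.22, 2.22, 3.01, 3.01, 3.14, 3.14, 3.14].

### API

Orientations are given as a unit quaternion [w, x, y, z].
In Python, from station import * gives the robot as it stands.
- The arm moves only by the tool step_arm, never from a script. Its argument "plan" is a list that holds one entry, the list of rows, each a list of 5 numbers: the finger opening in mm, from 0 to 93, then the shift along the tool's x, y, z in mm, then the turn about the tool's z in degrees. A call has 1 to 5 rows; each row shifts and turns the pose as measured when the row begins, along the tool's axes as they then stand; what a row does not reach is not made up. A row lasts 1/8 s, in which the tool goes at most 62.5 mm and 10.7 degrees, less where a joint would pass 70% of its speed; a pose out of reach is approached as far as the arm can. A call is refused whole if a number of a shift passes 62.5 or a number of a turn 10.7, either way. A call with a gripper value outside its range is refused whole. The fingers move at their own pace and stop on an object; "squeeze" is the grip in N (left out, the last holds). Time passes only in rows, so rows that do not move let the fingers close. It gives the time, the measured TCP pose, the force and the opening at its end, in the units of the state.
- get_state(): the state, without advancing time (a new reading comes with each control period).
- capture(name): name is "scene" or "top" or "wrist"; returns (picture, depth): 480x640x3 uint8, red, green, blue; 480x640 float32, m along the optical axis (not along the pixel's ray), 0 where there is no reading.
- camera_params(name): a dict with "vfov" (degrees; the focal length in pixels is half the picture's height over the tangent of half this angle, whatever the lens; pixels are square), "cx", "cy" (the principal point, pixels), "T" (4x4, takes a point from camera to world coordinates). Camera axes: x right, y up, looking along -z (the intrinsics and any distortion apply to the point x, -y, -z); pixel columns grow to the right and rows downward; lengths in m; the calibration is good to about 2 mm. A picture is of the moment at which its call begins: read the wrist's pose just before it. camera_params takes no time and is no camera call; for the wrist camera it gives the pose at the moment of the call.
- sign_off(): hands the job in, once; it reports no verdict.
Trained networks look in the newest picture that a camera, given by its name, has taken for a name from the list of things; names that differ only in an ending like _2 or _b are one class to them, and where a whole thing is asked for, a point or a joint stands for the part that bears it (a point fixed in the world has none). Each returns a list of dicts, best first, with "conf" (0 to 1); they miss things now and then, are a little off and sometimes report something else, mostly with a low value. They report only what shows in the picture. A call takes as long as a camera call. They do not tell look-alikes from the thing itself.
- spot_in(camera, target): "extent" ([left, top, right, bottom] in pixels, round what is visible of it).
The state is a dict: "t": time; "joint_positions": joint angles; "joint_vel": joint speeds; "effort": joint torques, N m; "tool_pos": TCP position; "eef_rot": TCP orientation; "contact_force": force on the tool from outside, world axes, zero at the start; "torque": the same for the moment, N m; "gripper_width": finger opening in m.
Only numpy, scipy, OpenCV 4.12 (cv2) and the standard library are available. Lean on these libraries where they do the work, as an engineer would, in place of code of your own. Each camera call takes 0.05 s, during which the arm holds its last target. There are 200 camera calls.

## Working session

There is one attempt and no reset: what is moved stays moved. The work goes in short steps, Python scripts to look and compute and a tool call to move; the robot and the scene stay as the last step left them, time stands still between calls to the robot, and variables do not carry over. Pictures are saved under pics/ and viewed, about 8 in all and at most 12, crops included, and the job is handed in when it is done.

Besides the shell and the picture viewer there is one more tool, called after "Request:" as name(argument=value, ...), one argument or row to a line, values as JSON. step_arm: Moves the arm, as the interface text tells. Its arguments: {"type":"object","properties":{"plan":{"type":"array","items":{"type":"array","items":{"type":"array","items":{"type":"number"}}}},"squeeze":{"type":"number"}},"required":["plan"]}

```bash
mkdir -p pics; ls
cat > h.py <<'E'
from station import *
import numpy as np, cv2
def K(n):
    p=camera_params(n); f=240/np.tan(np.radians(p["vfov"])/2); return p,f
def world(n,d,P=None):
    p,f=P or K(n)
    v,u=np.mgrid[0:480,0:640]
    c=np.stack([(u-p["cx"])/f*d,-(v-p["cy"])/f*d,-d],-1)
    T=np.array(p["T"]); return c@T[:3,:3].T+T[:3,3]
def proj(n,X,P=None):
    p,f=P or K(n); T=np.array(p["T"]); c=(np.asarray(X)-T[:3,3])@T[:3,:3]
    return np.stack([p["cx"]+f*c[...,0]/-c[...,2],p["cy"]-f*c[...,1]/-c[...,2]],-1)
def save(n,img): cv2.imwrite("pics/"+n+".png",img[...,::-1])
E
python3 - <<'E'
from h import *
s=get_state(); print({k:np.round(v,3) for k,v in s.items()})
for n in("scene","top"):
    i,d=capture(n); save(n+"0",i); np.save(n+"0.npy",d); p,f=K(n); print(n,{k:(np.round(v,3).tolist()) for k,v in p.items()},f)
    for t in("balance","weight_small_1","weight_large","paint_jar"):
        print(t,[(np.round(r["extent"]).tolist(),round(r["conf"],2)) for r in spot_in(n,t)])
E
```

```text
pics
{'t': np.float64(0.0), 'joint_positions': array([ 1.055,  0.6  , -0.003,  1.6  ,  0.002,  0.943, -0.08 ]), 'joint_vel': array([-0.003, -0.001,  0.   ,  0.001,  0.   , -0.002,  0.   ]), 'effort': array([ 1.0000e-03, -7.6506e+01,  1.4970e+00, -2.5235e+01, -5.2000e-02,
        1.7000e-02,  0.0000e+00]), 'tool_pos': array([ 0.308, -0.656,  0.243]), 'eef_rot': array([-0.001,  0.976,  0.218, -0.   ]), 'contact_force': array([ 0.657, -0.349, -0.622]), 'torque': array([0.008, 0.02 , 0.031]), 'gripper_width': np.float64(0.093)}
scene {'vfov': 57.17, 'cx': 329.974, 'cy': 240.7, 'T': [[-0.52, -0.608, 0.599, 1.273], [0.854, -0.384, 0.352, 0.415], [0.016, 0.695, 0.719, 0.914], [0.0, 0.0, 0.0, 1.0]]} 440.4610140732885
balance [([288.0, 207.0, 350.0, 297.0], 0.64)]
weight_small_1 [([313.0, 202.0, 328.0, 215.0], 0.71), ([441.0, 282.0, 457.0, 293.0], 0.54), ([314.0, 312.0, 332.0, 327.0], 0.52), ([302.0, 263.0, 319.0, 280.0], 0.42)]
weight_large [([370.0, 274.0, 385.0, 294.0], 0.72), ([336.0, 252.0, 347.0, 271.0], 0.61)]
paint_jar [([440.0, 279.0, 459.0, 294.0], 0.58), ([284.0, 202.0, 333.0, 224.0], 0.25)]
top {'vfov': 46.183, 'cx': 321.801, 'cy': 245.385, 'T': [[0.007, 0.985, -0.17, 0.371], [-1.0, 0.01, 0.016, -0.002], [0.017, 0.17, 0.985, 1.342], [0.0, 0.0, 0.0, 1.0]]} 562.9000709408442
balance [([268.0, 196.0, 390.0, 309.0], 0.96)]
weight_small_1 [([295.0, 204.0, 308.0, 215.0], 0.68), ([266.0, 174.0, 276.0, 186.0], 0.67), ([169.0, 280.0, 182.0, 294.0], 0.51)]
weight_large [([276.0, 222.0, 289.0, 239.0], 0.64), ([234.0, 233.0, 254.0, 250.0], 0.51)]
paint_jar [([269.0, 198.0, 386.0, 307.0], 0.7), ([168.0, 281.0, 179.0, 294.0], 0.58)]
```

Run:
```python
import cv2,numpy as np
a=cv2.imread("pics/top0.png")[150:330,150:430]; b=cv2.imread("pics/scene0.png")[170:350,240:480]
cv2.imwrite("pics/both.png",np.vstack([cv2.resize(a,(467,300),interpolation=2),cv2.resize(b,(467,300),interpolation=2)]))
cv2.imwrite("pics/t1.png",cv2.resize(a,(800,514),interpolation=2))
cv2.imwrite("pics/s1.png",cv2.resize(b,(800,600),interpolation=2))
```

```text
(no output)
```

View pics/t1.png

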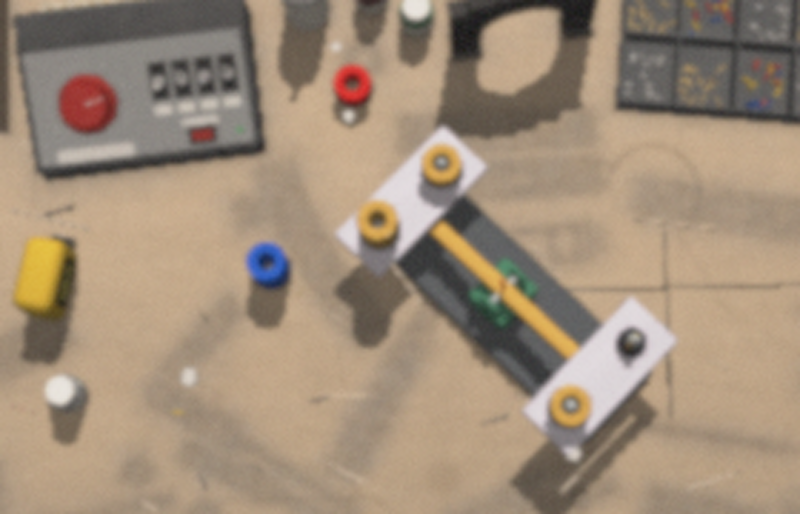

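View pics/s1.png

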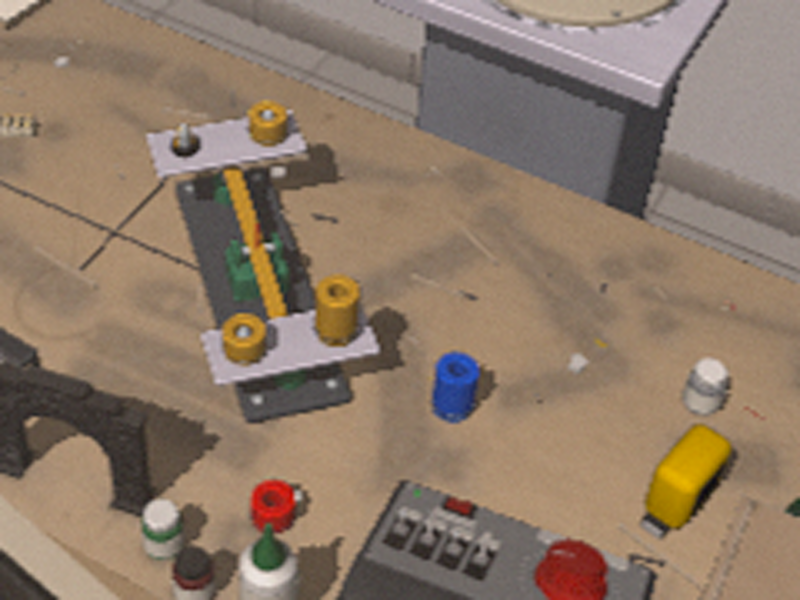

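The top crop shows four candidates for the small weight:
- Brass at (441,163) on the far pan, beside a taller brass weight at (377,222). In the scene crop these are (243,337) and (338,305).
- Brass at (570,406) on the other pan, beside the bare black post at (631,341).
- The red one at (352,85) on the bench, a look-alike.
- A blue tall one at (267,265) on the bench, also a look-alike.

The scene crop shows one dark-ring short brass weight on the low pan, so weight_small_1 is the one at (441,163). The free post is at (631,341). Next I'll measure both.

Run:
```python
from h import *
from scipy.spatial import cKDTree
import itertools
for n in("top","scene"):
    d=np.load(n+"0.npy"); W=world(n,d); i=cv2.imread("pics/%s0.png"%n)
    hsv=cv2.cvtColor(i,cv2.COLOR_BGR2HSV)
    reg=(W[...,2]>.03)&(W[...,2]<.14)&(d>0)&(W[...,0]>.3)&(W[...,0]<.8)
    br=reg&(hsv[...,1]>120)&(hsv[...,0]>12)&(hsv[...,0]<28)
    pan=reg&(hsv[...,1]<45)&(hsv[...,2]>150)
    for nm,m in(("brass",br),("pan",pan)):
        k,l,st,c=cv2.connectedComponentsWithStats(m.astype(np.uint8))
        for j in range(1,k):
            if st[j,4]>25:
                P=W[l==j]; print(n,nm,st[j].tolist(),"med",np.round(np.median(P,0),4),"z5/95",np.round(np.percentile(P[:,2],[5,50,95]),3),"rect",np.round(cv2.minAreaRect((P[:,:2]*1000).astype(np.float32)),1).tolist() if 0 else [np.round(q,1) for q in cv2.minAreaRect((P[:,:2]*1000).astype(np.float32))])
```

```text
top brass [299, 201, 12, 14, 103] med [0.6759 0.0194 0.0791] z5/95 [0.073 0.079 0.084] rect [array([678. ,  19.9]), array([29.1, 27.2]), np.float64(22.5)]
top brass [276, 221, 13, 15, 140] med [0.6248 0.0681 0.1027] z5/95 [0.083 0.103 0.107] rect [array([625.9,  67.9]), array([30.1, 26.9]), np.float64(1.5)]
top brass [301, 228, 51, 47, 373] med [ 0.5814 -0.0323  0.0536] z5/95 [0.045 0.054 0.062] rect [array([582.8, -31.7]), array([151.7,  16.9]), np.float64(46.4)]
top brass [155, 233, 20, 28, 418] med [0.5883 0.341  0.0552] z5/95 [0.038 0.055 0.06 ] rect [array([589.3, 343.6]), array([33.2, 61.7]), np.float64(78.5)]
top brass [343, 286, 13, 13, 105] med [ 0.4803 -0.0824  0.0999] z5/95 [0.094 0.1   0.103] rect [array([482.2, -82.6]), array([26.9, 27. ]), np.float64(89.8)]
top pan [543, 173, 8, 10, 45] med [ 0.7525 -0.5486  0.0813] z5/95 [0.077 0.081 0.089] rect [array([ 752.4, -549.2]), array([13.2, 30.9]), np.float64(58.8)]
top pan [61, 181, 17, 4, 39] med [0.724  0.5466 0.105 ] z5/95 [0.101 0.105 0.108] rect [array([724.1, 549.5]), array([ 7.3, 37.3]), np.float64(4.2)]
top pan [203,
[... 2542 characters left out ...]
9] rect [array([594.4, 346.2]), array([33.5, 63.3]), np.float64(81.6)]
scene pan [284, 205, 48, 18, 379] med [ 0.5197 -0.1116  0.0752] z5/95 [0.073 0.075 0.078] rect [array([ 513.3, -107.3]), array([ 55.1, 127.2]), np.float64(45.4)]
scene pan [140, 213, 15, 6, 39] med [ 0.7433 -0.5164  0.0351] z5/95 [0.03  0.035 0.043] rect [array([ 742.2, -516.7]), array([ 9.5, 43.2]), np.float64(22.8)]
scene pan [300, 263, 53, 22, 432] med [0.663  0.0462 0.0558] z5/95 [0.053 0.056 0.059] rect [array([658.1,  45.5]), array([ 53.6, 126.8]), np.float64(46.1)]
scene pan [448, 278, 10, 8, 57] med [0.5016 0.3275 0.0408] z5/95 [0.036 0.041 0.044] rect [array([500.4, 326.8]), array([20.6, 23.4]), np.float64(78.0)]
```

```bash
cat >> h.py <<'E'
from scipy.spatial.transform import Rotation as R
def plan(x,y,z,ydir,n=5):
    """remaining rows (tool mm, deg) to the TCP target; ydir = heading of tool y, deg"""
    s=get_state(); q=s["eef_rot"]; M=R.from_quat([q[1],q[2],q[3],q[0]]).as_matrix(); p=np.array(s["tool_pos"])
    a=np.degrees(np.arctan2(M[1,1],M[0,1])); print("t %.2f"%s["t"],"pos",np.round(p,4),"ydir %.1f"%a,"tilt z",np.round(M[:,2],3),"F",np.round(s["contact_force"],1),"w",round(s["gripper_width"]*1000,1))
    turn=-((ydir-a+180)%360-180); D=np.array([x,y,z])-p
    for k in range(n):
        st=D*min(1,.060/max(np.linalg.norm(D),1e-9)); t=np.clip(turn,-10.5,10.5)
        print(np.round((M.T@st)*1000,1).tolist()+[round(float(t),1)]); D=D-st; turn-=t
        M=M@R.from_euler("z",t,degrees=True).as_matrix()
    print("left mm",np.round(D*1000,1),"deg",round(turn,1))
E
python3 - <<'E'
from h import *
d=np.load("top0.npy"); W=world("top",d)
m=(W[...,2]>.12)&(d>0)
k,l,st,c=cv2.connectedComponentsWithStats(m.astype(np.uint8))
for j in range(1,k):
    if st[j,4]>30: P=W[l==j]; print(np.round(P.min(0),2),np.round(P.max(0),2))
p,f=K("wrist"); T=np.array(p["T"]); print(np.round(T,3),f)
plan(.60,-.12,.30,46,15)
E
```

```text
[0.37 0.39 0.12] [1.16 0.66 0.26]
[ 0.9  -0.71  0.12] [1.18 0.46 0.26]
[ 0.83 -0.34  0.12] [ 0.85 -0.13  0.16]
[ 0.25 -0.61  0.22] [ 0.32 -0.56  0.35]
[[ 0.426  0.874  0.235  0.373]
 [-0.905  0.411  0.111 -0.624]
 [ 0.001 -0.26   0.966  0.384]
 [ 0.     0.     0.     1.   ]] 375.2016809737079
t 0.50 pos [ 0.308  -0.6563  0.2436] ydir -64.9 tilt z [-0.  0. -1.] F [0.6 0.4 1.1] w 93.1
[48.2, -35.4, -5.5, -10.5]
[53.8, -26.0, -5.5, -10.5]
[57.6, -15.8, -5.5, -10.5]
[59.5, -5.0, -5.5, -10.5]
[59.4, 5.9, -5.5, -10.5]
[57.4, 16.7, -5.5, -10.5]
[53.4, 26.9, -5.5, -10.5]
[47.6, 36.1, -5.5, -10.5]
[40.2, 44.2, -5.5, -10.5]
[31.5, 50.8, -5.5, -10.5]
[4.8, 12.3, -1.2, -5.9]
[0.0, 0.0, 0.0, 0.0]
[0.0, 0.0, 0.0, 0.0]
[0.0, 0.0, 0.0, 0.0]
[0.0, 0.0, 0.0, 0.0]
left mm [0. 0. 0.] deg 0.0
```

Request:
step_arm(
  plan=[
    [[93,48,-35,-6,-10.5],[93,54,-26,-6,-10.5],[93,58,-16,-6,-10.5],[93,60,-5,-6,-10.5],[93,60,6,-6,-10.5]],
  ],
)

```text
t: 1.12
tool_pos: [0.4502, -0.3894, 0.2733]
eef_rot: [0.001, 0.774, 0.633, -0.001]
contact_force: [0.9, -0.3, 0.7]
gripper_width: 0.0931
```

```bash
python3 -c "
from h import *
plan(.60,-.08,.30,46,8)"
```

```text
t 1.12 pos [ 0.4502 -0.3894  0.2733] ydir -11.5 tilt z [-0.001 -0.003 -1.   ] F [ 0.9 -0.3  0.7] w 93.1
[57.9, 14.8, -4.9, -10.5]
[54.3, 25.2, -4.9, -10.5]
[48.8, 34.6, -4.9, -10.5]
[41.6, 42.9, -4.9, -10.5]
[33.1, 49.8, -4.9, -10.5]
[17.5, 41.1, -3.6, -5.0]
[0.0, 0.0, 0.0, 0.0]
[0.0, 0.0, 0.0, 0.0]
left mm [0. 0. 0.] deg 0.0
```

Request:
step_arm(
  plan=[
    [[93,58,15,-5,-10.5],[93,54,25,-5,-10.5],[93,49,35,-5,-10.5],[93,42,43,-5,-10.5],[93,33,50,-5,-10.5]],
  ],
)

```text
t: 1.75
tool_pos: [0.5824, -0.1101, 0.3]
eef_rot: [0.003, 0.405, 0.914, -0.002]
contact_force: [1.5, -0.9, -0.1]
gripper_width: 0.0928
```

Request:
step_arm(
  plan=[
    [[93,17,41,-4,-5],[93,0,0,0,-1],[93,0,0,0,0]],
  ],
)

```text
t: 2.12
tool_pos: [0.6031, -0.0638, 0.3047]
eef_rot: [0.003, 0.351, 0.936, -0.001]
contact_force: [-0.1, -0.7, 0.7]
gripper_width: 0.0927
```

Run:
```python
from h import *
plan(.60,-.08,.30,46,1)
P=K("wrist"); i,d=capture("wrist"); save("w1",i); np.save("w1.npy",d)
W=world("wrist",d,P); hsv=cv2.cvtColor(i,cv2.COLOR_RGB2HSV)
reg=(W[...,2]>.045)&(W[...,2]<.14)&(d>0)
br=reg&(hsv[...,1]>120)&(hsv[...,0]>12)&(hsv[...,0]<28); pan=reg&(hsv[...,1]<45)&(hsv[...,2]>140)
for nm,m in(("brass",br),("pan",pan)):
    k,l,st,c=cv2.connectedComponentsWithStats(m.astype(np.uint8))
    for j in range(1,k):
        if st[j,4]>150:
            Q=W[l==j]; zt=np.percentile(Q[:,2],90)
            if nm=="brass": Q=Q[abs(Q[:,2]-zt)<.004]
            print(nm,st[j].tolist(),"z",np.round(np.percentile(Q[:,2],[5,50,95]),4),[np.round(q,1) for q in cv2.minAreaRect((Q[:,:2]*1000).astype(np.float32))],"circ",[np.round(q,1) for q in cv2.minEnclosingCircle((Q[:,:2]*1000).astype(np.float32))])
for nm in("A2","B2"): pass
for X in([.6835,.0205,.08],[.537,-.132,.102]): print(proj("wrist",X,P))
```

```text
t 2.12 pos [ 0.6031 -0.0638  0.3047] ydir 48.9 tilt z [ 0.005 -0.004 -1.   ] F [-0.1 -0.7  0.7] w 92.7
[-8.3, -14.3, 4.8, 2.9]
left mm [0. 0. 0.] deg 0.0
brass [193, 113, 39, 37, 1012] z [0.0976 0.0991 0.1005] [array([483.9, -79.6]), array([31.2, 30.7]), np.float64(48.6)] circ [array([483.9, -79.5]), np.float64(16.2)]
brass [418, 123, 48, 37, 1374] z [0.1017 0.1034 0.1047] [array([627.5,  72.2]), array([31.7, 30.9]), np.float64(43.1)] circ [array([627.4,  72.1]), np.float64(16.3)]
brass [245, 163, 157, 19, 2084] z [0.056  0.0585 0.0611] [array([554.3, -57.8]), array([80.9, 13.6]), np.float64(46.5)] circ [array([552.5, -56.2]), np.float64(40.5)]
brass [409, 198, 37, 34, 798] z [0.0779 0.0794 0.0807] [array([679.3,  22.8]), array([31. , 30.4]), np.float64(11.2)] circ [array([679.8,  22.6]), np.float64(16.1)]
pan [190, 102, 55, 133, 4592] z [0.074  0.0754 0.0767] [array([ 510.3, -105.1]), array([ 51.5, 127.3]), np.float64(46.4)] circ [array([ 510.8, -104.4]), np.float64(67.3)]
pan [436, 113, 24, 12, 210] z [0.0541 0.0554 0.0567] [array([620.6,  97.9]), array([24. ,  9.4]), np.float64(42.7)] circ [array([621.1,  97.3]), np.float64(12.6)]
pan [402, 135, 52, 78, 1843] z [0.0543 0.0556 0.0569] [array([652.3,  49.9]), array([76.6, 49.3]), np.float64(22.1)] circ [array([652.4,  49.7]), np.float64(45.4)]
pan [397, 205, 49, 33, 580] z [0.0544 0.0556 0.057 ] [array([688.7,  15.5]), array([50.9, 34.6]), np.float64(46.2)] circ [array([688.1,  15.9]), np.float64(29.7)]
pan [591, 250, 22, 18, 171] z [0.0727 0.0752 0.078 ] [array([837.2, 128.8]), array([29.3,  9.7]), np.float64(10.6)] circ [array([836.7, 131.5]), np.float64(14.8)]
[429.37639464 220.38837337]
[210.15600181 214.56052985]
```

View pics/w1.png

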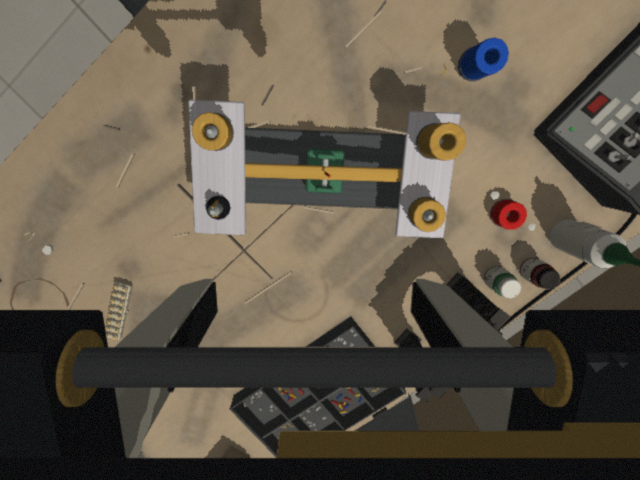

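The wrist view shows the target brass weight at (427,214), the large one at (442,140), the free post at (217,207) and weight_small_2 at (211,131). The red look-alike lies apart at (508,214). The geometry agrees with the given sizes: 71.8 mm between posts and 209 mm between pans. I'll confirm the target while hovering over it.

```bash
python3 -c "
from h import *
plan(.6795,.0227,.155,46.5,4)"
```

```text
t 2.17 pos [ 0.6031 -0.0636  0.3048] ydir 48.9 tilt z [ 0.005 -0.004 -1.   ] F [0.2 0.6 0.2] w 92.8
[0.1, 36.6, 47.6, 2.4]
[1.6, 36.5, 47.6, 0.0]
[1.6, 36.5, 47.6, 0.0]
[0.2, 5.5, 7.2, 0.0]
left mm [0. 0. 0.] deg 0.0
```

Request:
step_arm(
  plan=[
    [[52,0,36,47,2.4],[52,2,36,47,0],[52,2,36,47,0],[52,0,5,7,0],[52,0,0,0,0]],
  ],
)

```text
t: 2.8
tool_pos: [0.6803, 0.0115, 0.1538]
eef_rot: [0.005, 0.38, 0.925, -0.003]
contact_force: [0.2, -0.7, -0.0]
gripper_width: 0.0531
```

```bash
cat >> h.py <<'E'
def look(name,zlo,zhi,hue=(12,28),save_=True):
    P=K("wrist"); i,d=capture("wrist"); save(name,i) if save_ else None
    W=world("wrist",d,P); hsv=cv2.cvtColor(i,cv2.COLOR_RGB2HSV)
    m=(W[...,2]>zlo)&(W[...,2]<zhi)&(d>0)
    br=m&(hsv[...,1]>120)&(hsv[...,0]>hue[0])&(hsv[...,0]<hue[1])
    k,l,st,c=cv2.connectedComponentsWithStats(br.astype(np.uint8))
    for j in range(1,k):
        if st[j,4]>250:
            Q=W[l==j]; print("brass",st[j].tolist(),"z",np.round(np.percentile(Q[:,2],[5,50,95]),4),[np.round(q,1) for q in cv2.minAreaRect((Q[:,:2]*1000).astype(np.float32))],"circ",[np.round(q,1) for q in cv2.minEnclosingCircle((Q[:,:2]*1000).astype(np.float32))])
    return i,d,W,P
E
python3 - <<'E'
from h import *
plan(.6795,.0227,.085,46.5,2)
i,d,W,P=look("w2",.074,.11)
s=get_state();q=s["eef_rot"];M=R.from_quat([q[1],q[2],q[3],q[0]]).as_matrix();w=s["gripper_width"]/2
print("tips px",proj("wrist",np.array([s["tool_pos"]+M@np.array([dx,a*w,.025]) for a in(-1,1) for dx in(-.0075,.0075)]),P).round())
E
```

```text
t 2.80 pos [0.6803 0.0115 0.1538] ydir 45.4 tilt z [ 0.007 -0.011 -1.   ] F [ 0.2 -0.7 -0. ] w 53.1
[8.0, 6.5, 59.1, -1.1]
[1.3, 1.1, 9.6, 0.0]
left mm [0. 0. 0.] deg 0.0
brass [293, 90, 64, 68, 2954] z [0.0997 0.1033 0.1044] [array([627.5,  72.5]), array([30.8, 31.1]), np.float64(46.1)] circ [array([627.5,  72.5]), np.float64(16.0)]
brass [300, 223, 52, 53, 1813] z [0.0771 0.0793 0.0804] [array([679.7,  23.5]), array([30.7, 32.2]), np.float64(45.9)] circ [array([679.6,  23.2]), np.float64(16.1)]
tips px [[257. 315.]
 [255. 286.]
 [365. 315.]
 [366. 286.]]
```

View pics/w2.png

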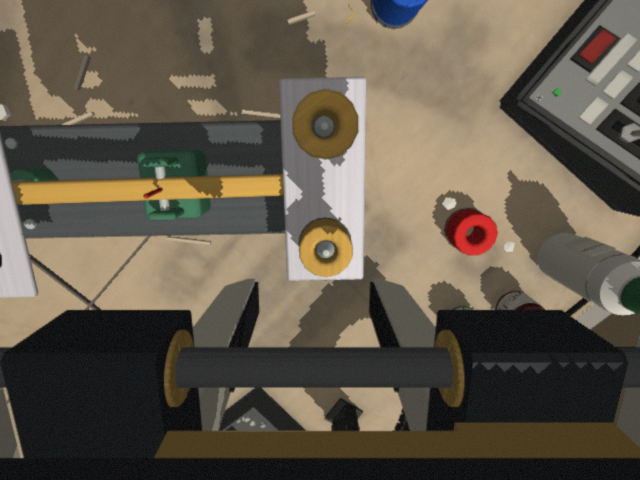

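The target under the gripper is at (326,250): short, brass and on the low pan. The large brass weight is next to it at (325,124), and the red look-alike is off the balance at (472,232). Target confirmed, so I'll descend in stages.

Request:
step_arm(
  plan=[
    [[52,8,7,40,-1.1],[52,0,0,0,0],[52,0,0,0,0]],
  ],
)

```text
t: 3.22
tool_pos: [0.6814, 0.0167, 0.1198]
eef_rot: [0.009, 0.374, 0.928, -0.003]
contact_force: [-0.2, -0.0, -0.1]
gripper_width: 0.0516
```

Run:
```python
from h import *
plan(.6797,.0233,.085,46.5,1)
i,d,W,P=look("w3",.070,.11)
```

```text
t 3.23 pos [0.6814 0.0167 0.1198] ydir 46.1 tilt z [ 0.015 -0.013 -1.   ] F [-0.2 -0.  -0.1] w 51.6
[6.4, 3.6, 34.7, -0.4]
left mm [0. 0. 0.] deg 0.0
brass [279, 86, 80, 85, 4511] z [0.0949 0.1032 0.1044] [array([627.5,  72.6]), array([31.9, 31.5]), np.float64(7.7)] circ [array([627.5,  72.6]), np.float64(16.2)]
brass [288, 241, 61, 64, 2640] z [0.0733 0.0792 0.0804] [array([679.7,  23.1]), array([30.8, 32.7]), np.float64(47.4)] circ [array([679.7,  23.1]), np.float64(16.4)]
```

Request:
step_arm(
  plan=[
    [[52,7,4,8,-0.4],[52,0,0,5,0],[52,0,0,0,0]],
  ],
)

```text
t: 3.65
tool_pos: [0.6799, 0.0239, 0.1085]
eef_rot: [0.011, 0.371, 0.929, -0.003]
contact_force: [-0.5, -0.6, -0.1]
gripper_width: 0.0523
```

Run:
```python
from h import *
plan(.6797,.0233,.085,46.5,1)
```

```text
t 3.65 pos [0.6799 0.0239 0.1085] ydir 46.5 tilt z [ 0.018 -0.013 -1.   ] F [-0.5 -0.6 -0.1] w 52.3
[0.3, -0.6, 23.5, -0.0]
left mm [0. 0. 0.] deg 0.0
```

Request:
step_arm(
  plan=[
    [[52,0,0,10,0],[52,0,0,10,0],[52,0,0,3,0],[52,0,0,0,0]],
  ],
)

```text
t: 4.15
tool_pos: [0.6801, 0.0236, 0.0832]
eef_rot: [0.01, 0.371, 0.929, -0.003]
contact_force: [-0.3, 0.4, -0.4]
gripper_width: 0.0517
```

Run:
```python
from h import *
plan(.6797,.0233,.085,46.5,1)
i,d,W,P=look("w4",.068,.11)
cv2.imwrite("pics/w4c.png",cv2.resize(i[60:400,140:480,::-1],(600,600)))
```

```text
t 4.15 pos [0.6801 0.0236 0.0832] ydir 46.5 tilt z [ 0.017 -0.013 -1.   ] F [-0.3  0.4 -0.4] w 51.7
[0.1, -0.5, -1.8, -0.0]
left mm [0. 0. 0.] deg 0.0
brass [257, 92, 103, 108, 7582] z [0.0924 0.1032 0.1044] [array([627.4,  72.6]), array([31.9, 31.5]), np.float64(83.8)] circ [array([627.6,  72.6]), np.float64(16.2)]
brass [273, 275, 75, 72, 3888] z [0.0714 0.0791 0.0802] [array([678.5,  24.6]), array([31.4, 29.5]), np.float64(47.5)] circ [array([679.3,  23.6]), np.float64(16.2)]
```

View pics/w4c.png

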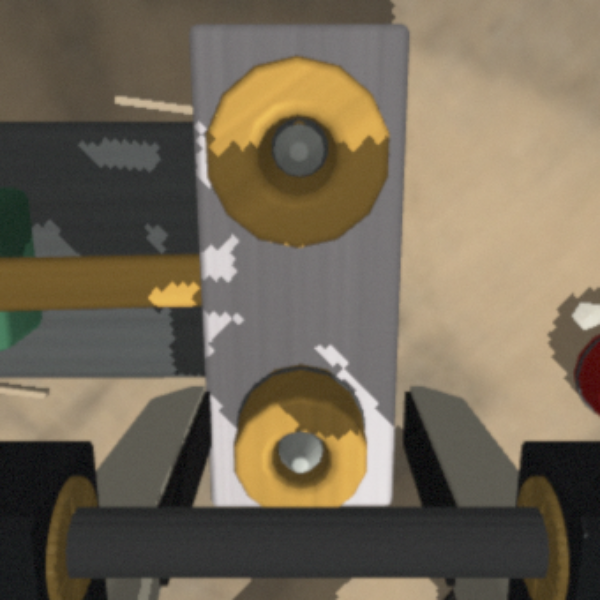

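The weight, at (300,440) in the crop, sits between the fingers, roughly centred. I'll close gently.

Request:
step_arm(
  plan=[
    [[28,0,-0.5,0,0],[28,0,0,0,0],[28,0,0,0,0],[28,0,0,0,0]],
  ],
  squeeze=4,
)

```text
t: 4.7
tool_pos: [0.6796, 0.0226, 0.0838]
eef_rot: [0.01, 0.371, 0.929, -0.003]
contact_force: [-0.1, 0.6, -0.7]
gripper_width: 0.0297
```

The width is 29.7 mm, less than 33 mm. I'll check where the pads are touching.

Request:
step_arm(
  plan=[
    [[28,0,0,0,0]],
  ],
)

```text
t: 4.82
tool_pos: [0.6796, 0.0227, 0.0838]
eef_rot: [0.01, 0.371, 0.929, -0.003]
contact_force: [0.1, 0.5, -0.8]
gripper_width: 0.0302
```

Run:
```python
from h import *
plan(.6797,.0233,.085,46.5,1)
i,d,W,P=look("w5",.068,.11)
cv2.imwrite("pics/w5c.png",cv2.resize(i[60:400,140:480,::-1],(600,600)))
```

```text
t 4.83 pos [0.6796 0.0227 0.0838] ydir 46.5 tilt z [ 0.017 -0.014 -1.   ] F [ 0.1  0.5 -0.8] w 30.2
[0.3, 0.5, -1.2, -0.0]
left mm [0. 0. 0.] deg 0.0
brass [260, 91, 103, 108, 7521] z [0.0924 0.1032 0.1043] [array([627.5,  72.6]), array([32.1, 31.6]), np.float64(87.0)] circ [array([627.4,  72.6]), np.float64(16.2)]
brass [278, 274, 73, 73, 3903] z [0.0712 0.0792 0.0803] [array([679.1,  24.7]), array([30. , 30.1]), np.float64(46.5)] circ [array([679.7,  24.1]), np.float64(16.6)]
```

View pics/w5c.png

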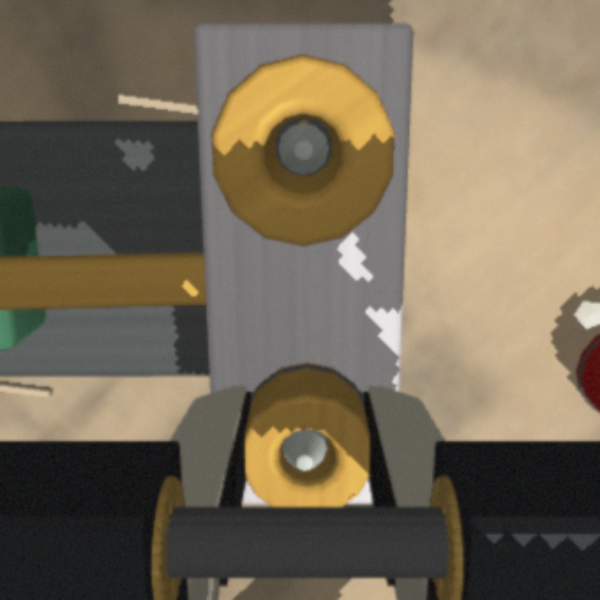

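The pads hold the weight on both sides and the side force is small. I'll squeeze harder and check the force.

Request:
step_arm(
  plan=[
    [[26,0,0,0,0],[26,0,0,0,0]],
  ],
  squeeze=15,
)

```text
t: 5.12
tool_pos: [0.6796, 0.0227, 0.0838]
eef_rot: [0.01, 0.371, 0.929, -0.003]
contact_force: [-0.0, 0.4, 0.2]
gripper_width: 0.0295
```

Request:
step_arm(
  plan=[
    [[24,0,0,0,0],[24,0,0,0,0]],
  ],
  squeeze=45,
)

```text
t: 5.38
tool_pos: [0.6796, 0.0227, 0.0838]
eef_rot: [0.01, 0.371, 0.929, -0.003]
contact_force: [-0.6, 0.2, -1.2]
gripper_width: 0.0296
```

Request:
step_arm(
  plan=[
    [[24,0,0,-6,0],[24,0,0,-6,0],[24,0,0,-6,0],[24,0,0,-4,0],[24,0,0,-4,0]],
  ],
)

```text
t: 6.0
tool_pos: [0.6788, 0.0227, 0.1106]
eef_rot: [0.01, 0.371, 0.929, -0.004]
contact_force: [1.2, -1.0, -5.6]
gripper_width: 0.029
```

Request:
step_arm(
  plan=[
    [[24,0,0,-4,0],[24,0,0,-4,0],[24,0,0,-4,0],[24,0,0,-4,0]],
  ],
)

```text
t: 6.5
tool_pos: [0.679, 0.0231, 0.1286]
eef_rot: [0.01, 0.371, 0.929, -0.003]
contact_force: [-0.1, -0.4, -2.3]
gripper_width: 0.0293
```

Request:
step_arm(
  plan=[
    [[24,0,0,-8,0],[24,0,0,-20,0],[24,0,0,-20,0],[24,0,0,-20,0],[24,0,0,0,0]],
  ],
)

```text
t: 7.12
tool_pos: [0.6784, 0.0248, 0.2037]
eef_rot: [0.012, 0.371, 0.929, -0.002]
contact_force: [0.2, 0.4, -1.0]
gripper_width: 0.0296
```

Run:
```python
from h import *
plan(.536,-.129,.20,46.5,4)
i,d,W,P=look("w6",.045,.115)
hs=cv2.cvtColor(i,cv2.COLOR_RGB2HSV)
# held weight: brass points near tool
m=(W[...,2]>.115)&(hs[...,1]>120)&(hs[...,0]>12)&(hs[...,0]<28)&(d>0)
Q=W[m]; print(len(Q),np.percentile(Q[:,2],[5,50,95]) if len(Q) else "")
cv2.imwrite("pics/w6c.png",cv2.resize(i[:,:,::-1],(640,480)))
```

```text
t 7.12 pos [0.6784 0.0248 0.2037] ydir 46.5 tilt z [ 0.02  -0.013 -1.   ] F [ 0.2  0.4 -1. ] w 29.6
[-0.7, -60.0, 0.8, -0.0]
[-0.7, -60.0, 0.8, 0.0]
[-0.7, -60.0, 0.8, 0.0]
[-0.4, -29.7, 0.4, 0.0]
left mm [0. 0. 0.] deg 0.0
brass [286, 116, 50, 53, 1779] z [0.0967 0.1033 0.1045] [array([627.7,  72.6]), array([30.4, 31.1]), np.float64(46.5)] circ [array([627.8,  72.6]), np.float64(16.0)]
brass [0, 119, 23, 48, 838] z [0.0819 0.0894 0.0982] [array([492. , -71.7]), array([11., 30.]), np.float64(45.5)] circ [array([488.3, -75.5]), np.float64(15.0)]
brass [55, 179, 222, 22, 3941] z [0.0466 0.0539 0.0608] [array([578.7, -31.9]), array([164.4,  14.1]), np.float64(46.7)] circ [array([578. , -31.2]), np.float64(82.3)]
20245 [0.19257791 0.2890174  0.29321233]
```

View pics/w6c.png

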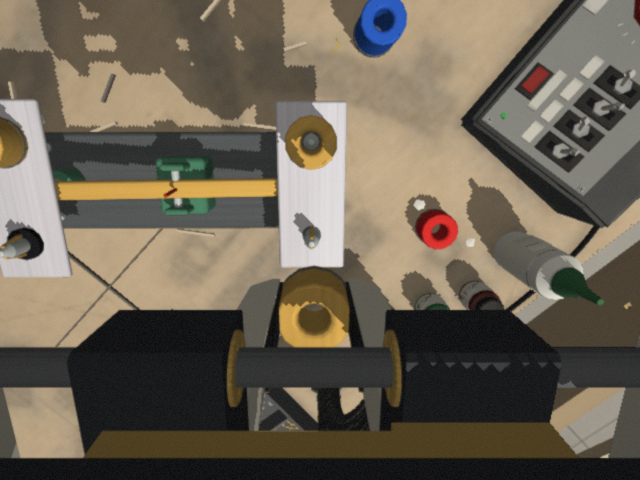

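The weight is held, at (314,315), and its former post (310,235) is bare. The large weight is still on its post at (311,141). Now I'll cross to the free post.

Request:
step_arm(
  plan=[
    [[24,-1,-55,1,0],[24,-1,-55,1,0],[24,-1,-50,1,0],[24,0,-25,0,0],[24,0,0,0,0]],
  ],
)

```text
t: 7.8
tool_pos: [0.5473, -0.1152, 0.1955]
eef_rot: [0.009, 0.371, 0.929, -0.003]
contact_force: [0.1, -0.3, -1.5]
gripper_width: 0.0296
```

```bash
cat > b2.py <<'E'
from h import *
plan(.5351,-.1297,.14,46.5,3)
import sys
i,d,W,P=look(sys.argv[1],.055,.13)
hs=cv2.cvtColor(i,cv2.COLOR_RGB2HSV); s=get_state(); tp=np.array(s["tool_pos"])
near=np.hypot(W[...,0]-tp[0],W[...,1]-tp[1])<.03
m=near&(abs(W[...,2]-tp[2]+.004)<.005)&(hs[...,1]>120)&(hs[...,0]>12)&(hs[...,0]<28)&(d>0)
Q=W[m]; print("held",len(Q)); 
if len(Q): print(np.round(np.percentile(Q[:,2]-tp[2],[10,50,90]),4),[np.round(q,1) for q in cv2.minAreaRect((Q[:,:2]*1000).astype(np.float32))])
r=np.hypot(W[...,0]-.5355,W[...,1]+.1293)
m=(r<.02)&(W[...,2]>.045)&(W[...,2]<.11)&(d>0)
for lo,hi,dk in((.1-.0,.11,0),(.094,.100,0),(.088,.094,0)):
    k=m&(W[...,2]>lo)&(W[...,2]<hi); Q=W[k]; print("post",lo,len(Q),np.round(np.median(Q,0),4) if len(Q) else "")
dark=m&(hs[...,2]<70)&(W[...,2]<.092); Q=W[dark]
if len(Q)>20: print("collar",len(Q),np.round(np.percentile(Q,[10,50,90],axis=0),4).tolist(),[np.round(q,1) for q in cv2.minAreaRect((Q[:,:2]*1000).astype(np.float32))])
pan=(hs[...,1]<45)&(hs[...,2]>90)&(np.hypot(W[...,0]-.51,W[...,1]+.105)<.08)&(W[...,2]>.05)&(W[...,2]<.09); Q=W[pan]; print("pan",np.round(np.median(Q[:,2]),4),[np.round(q,1) for q in cv2.minAreaRect((Q[:,:2]*1000).astype(np.float32))])
E
python3 b2.py w7
```

```text
t 7.80 pos [ 0.5473 -0.1152  0.1955] ydir 46.5 tilt z [ 0.014 -0.012 -1.   ] F [ 0.1 -0.3 -1.5] w 29.6
[-0.1, -18.9, 55.5, -0.0]
[0.0, 0.0, 0.0, 0.0]
[0.0, 0.0, 0.0, 0.0]
left mm [0. 0. 0.] deg 0.0
brass [256, 115, 52, 54, 1855] z [0.0972 0.0992 0.1004] [array([483.4, -80. ]), array([31.1, 31.2]), np.float64(46.1)] circ [array([483.4, -79.8]), np.float64(16.0)]
brass [565, 114, 75, 56, 3507] z [0.07   0.0963 0.1042] [array([624.8,  69. ]), array([25.4, 32.3]), np.float64(52.5)] circ [array([626.8,  71.3]), np.float64(16.6)]
brass [324, 181, 94, 20, 1499] z [0.0553 0.058  0.0609] [array([552.2, -59.5]), array([70. , 13.7]), np.float64(46.9)] circ [array([552. , -59.3]), np.float64(35.6)]
held 3406
[-0.006  -0.0045 -0.0037] [array([ 546.8, -113.3]), array([29.7, 29.9]), np.float64(46.5)]
post 0.1 52 [ 0.5354 -0.1293  0.1012]
post 0.094 145 [ 0.5344 -0.1276  0.097 ]
post 0.088 52 [ 0.5316 -0.1249  0.0912]
collar 506 [[0.5261, -0.1359, 0.0795], [0.5321, -0.1257, 0.0806], [0.5438, -0.1199, 0.0815]] [array([ 535.1, -128.6]), array([22.2, 21.5]), np.float64(36.8)]
pan 0.0754 [array([ 509.4, -104.3]), array([ 52.6, 127.3]), np.float64(47.0)]
```

View pics/w7.png

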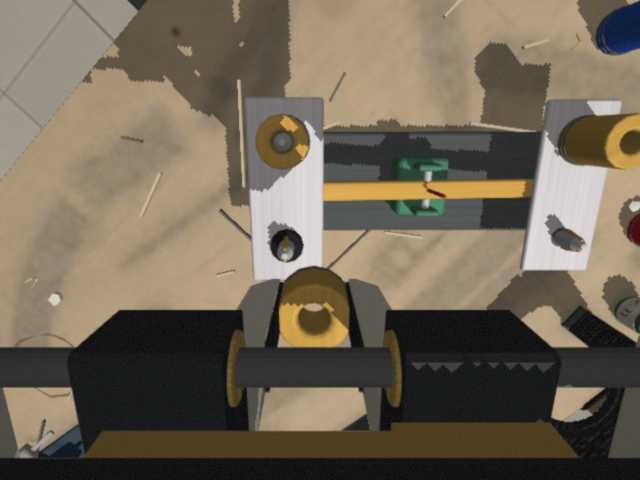

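The collar is at (286,246) with its centre at (535.1, -128.6) mm. Its top is about 5 mm above the pan, within the expected range. weight_small_2 is still seated at (283,142). I'll move over the free post.

Request:
step_arm(
  plan=[
    [[24,0,-19,0,0],[24,0,0,0,0],[24,0,0,30,0],[24,0,0,26,0],[24,0,0,0,0]],
  ],
)

```text
t: 8.48
tool_pos: [0.5385, -0.1261, 0.1386]
eef_rot: [0.01, 0.368, 0.93, -0.001]
contact_force: [0.1, -0.5, -0.4]
gripper_width: 0.0293
```

```bash
python3 b2.py w8
```

```text
t 8.47 pos [ 0.5385 -0.1261  0.1386] ydir 46.8 tilt z [ 0.018 -0.01  -1.   ] F [ 0.1 -0.5 -0.4] w 29.3
[-0.0, -4.9, -1.4, 0.3]
[0.0, 0.0, 0.0, 0.0]
[0.0, 0.0, 0.0, 0.0]
left mm [0. 0. 0.] deg 0.0
brass [268, 106, 69, 72, 3207] z [0.0976 0.0993 0.1004] [array([483.2, -80. ]), array([31.4, 31.6]), np.float64(42.7)] circ [array([483.3, -80. ]), np.float64(16.1)]
brass [351, 191, 114, 25, 2250] z [0.0553 0.058  0.0608] [array([551.9, -59.7]), array([68.5, 14. ]), np.float64(46.7)] circ [array([551.6, -59.6]), np.float64(34.4)]
brass [280, 269, 68, 32, 717] z [0.117  0.1236 0.1295] [array([ 530.9, -117.2]), array([29.5, 10.5]), np.float64(46.0)] circ [array([ 534.6, -120.7]), np.float64(14.7)]
brass [298, 308, 32, 23, 504] z [0.1148 0.1228 0.1294] [array([ 542.5, -127.9]), array([13.8,  7.5]), np.float64(53.4)] circ [array([ 540.1, -126.1]), np.float64(7.0)]
held 3307
[-0.0066 -0.0053 -0.0045] [array([ 538.2, -124.2]), array([29.9, 30. ]), np.float64(45.6)]
post 0.1 0 
post 0.094 0 
post 0.088 2 [ 0.5302 -0.1249  0.0892]
collar 509 [[0.5251, -0.1344, 0.0781], [0.5289, -0.1251, 0.0805], [0.5348, -0.1189, 0.0813]] [array([ 530.1, -126.6]), array([22.2, 11.2]), np.float64(65.7)]
pan 0.0754 [array([ 508.6, -104. ]), array([ 52.1, 125.6]), np.float64(46.7)]
```

Request:
step_arm(
  plan=[
    [[24,0,-5,0,0],[24,0,0,0,0]],
  ],
)

```text
t: 8.78
tool_pos: [0.5364, -0.1296, 0.1412]
eef_rot: [0.012, 0.368, 0.93, -0.001]
contact_force: [-0.1, 0.5, -0.3]
gripper_width: 0.0293
```

```bash
python3 -c "
from h import *
plan(.5351,-.1295,.12,46.5,1)"
```

```text
t 8.78 pos [ 0.5364 -0.1296  0.1412] ydir 46.8 tilt z [ 0.022 -0.01  -1.   ] F [-0.1  0.5 -0.3] w 29.3
[1.5, -1.0, 21.2, 0.3]
left mm [0. 0. 0.] deg 0.0
```

Request:
step_arm(
  plan=[
    [[24,1.5,-1,6,0.3],[24,0,0,0,0]],
  ],
)

```text
t: 9.02
tool_pos: [0.535, -0.1297, 0.1358]
eef_rot: [0.013, 0.371, 0.929, -0.001]
contact_force: [0.1, -0.3, -0.9]
gripper_width: 0.0296
```

```bash
python3 -c "
from h import *
plan(.5351,-.1295,.12,46.5,1)"
```

```text
t 9.03 pos [ 0.535  -0.1297  0.1358] ydir 46.5 tilt z [ 0.024 -0.011 -1.   ] F [ 0.1 -0.3 -0.9] w 29.6
[0.5, 0.1, 15.8, -0.0]
left mm [0. 0. 0.] deg 0.0
```

Request:
step_arm(
  plan=[
    [[24,0.2,0,5,0],[24,0.2,0,5,0],[24,0,0,4,0],[24,0,0,0,0]],
  ],
)

```text
t: 9.52
tool_pos: [0.535, -0.1297, 0.1207]
eef_rot: [0.013, 0.371, 0.929, -0.001]
contact_force: [-0.8, -0.6, -1.0]
gripper_width: 0.0292
```

```bash
python3 -c "
from h import *
plan(.5351,-.1295,.10,46.5,1)"
```

```text
t 9.53 pos [ 0.535  -0.1297  0.1207] ydir 46.5 tilt z [ 0.023 -0.011 -1.   ] F [-0.8 -0.6 -1. ] w 29.2
[0.6, 0.0, 20.7, -0.0]
left mm [0. 0. 0.] deg 0.0
```

Request:
step_arm(
  plan=[
    [[24,0.1,0,4,0],[24,0.1,0,4,0],[24,0,0,4,0],[24,0,0,0,0]],
  ],
)

```text
t: 10.02
tool_pos: [0.5351, -0.1298, 0.1081]
eef_rot: [0.013, 0.371, 0.929, -0.001]
contact_force: [-1.0, -0.5, 1.5]
gripper_width: 0.0292
```

```bash
python3 b2.py w9
```

```text
t 10.03 pos [ 0.5351 -0.1298  0.1081] ydir 46.5 tilt z [ 0.023 -0.011 -1.   ] F [-1.  -0.5  1.5] w 29.2
[-0.7, 0.3, -31.9, -0.0]
[0.0, 0.0, 0.0, 0.0]
[0.0, 0.0, 0.0, 0.0]
left mm [0. 0. 0.] deg 0.0
brass [274, 102, 77, 81, 4037] z [0.0858 0.0876 0.0887] [array([483.3, -79.9]), array([31.2, 31.8]), np.float64(44.1)] circ [array([483.3, -79.8]), np.float64(16.1)]
brass [278, 269, 72, 78, 4599] z [0.0879 0.1033 0.1046] [array([ 534.8, -127.8]), array([29.7, 30.1]), np.float64(47.1)] circ [array([ 535.8, -128.5]), np.float64(16.6)]
held 3398
[-0.0061 -0.0045 -0.0037] [array([ 534.8, -127.9]), array([29.6, 30.1]), np.float64(46.7)]
post 0.1 3548 [ 0.5339 -0.1274  0.1037]
post 0.094 625 [ 0.5317 -0.1266  0.097 ]
post 0.088 616 [ 0.5341 -0.1278  0.0908]
collar 326 [[0.5194, -0.1338, 0.0655], [0.5256, -0.1203, 0.0851], [0.5401, -0.1124, 0.0884]] [array([ 527.5, -120.7]), array([32.4, 10.9]), np.float64(46.0)]
pan 0.0638 [array([ 505.3, -100.7]), array([ 52.5, 115.4]), np.float64(46.6)]
```

The weight is threaded on the post and the pan is moving down with it (75 to 64 mm), as expected. I'll continue towards the lower stop.

Request:
step_arm(
  plan=[
    [[24,0,0,3,0],[24,0,0,3,0],[24,0,0,2,0]],
  ],
)

```text
t: 10.45
tool_pos: [0.5352, -0.1298, 0.1]
eef_rot: [0.013, 0.371, 0.929, -0.001]
contact_force: [-0.2, -1.0, 0.8]
gripper_width: 0.0294
```

Request:
step_arm(
  plan=[
    [[24,0,0,2,0],[24,0,0,1,0]],
  ],
)

```text
t: 10.7
tool_pos: [0.5353, -0.13, 0.097]
eef_rot: [0.013, 0.371, 0.929, -0.001]
contact_force: [-1.6, -1.0, 4.8]
gripper_width: 0.0296
```

Request:
step_arm(
  plan=[
    [[24,0,0,1,0],[24,0,0,1,0]],
  ],
)

```text
t: 10.95
tool_pos: [0.5354, -0.13, 0.0952]
eef_rot: [0.013, 0.371, 0.929, -0.001]
contact_force: [-1.7, -0.0, 6.0]
gripper_width: 0.0293
```

Request:
step_arm(
  plan=[
    [[24,0,0,1,0],[24,0,0,1,0]],
  ],
)

```text
t: 11.2
tool_pos: [0.5354, -0.13, 0.0934]
eef_rot: [0.013, 0.371, 0.929, -0.001]
contact_force: [-2.8, 0.0, 7.3]
gripper_width: 0.0299
```

Request:
step_arm(
  plan=[
    [[24,0,0,1,0],[24,0,0,1,0]],
  ],
)

```text
t: 11.45
tool_pos: [0.5354, -0.13, 0.0916]
eef_rot: [0.013, 0.371, 0.929, -0.001]
contact_force: [-2.1, -0.6, 3.7]
gripper_width: 0.0296
```

Request:
step_arm(
  plan=[
    [[24,0,0,1,0]],
  ],
)

```text
t: 11.58
tool_pos: [0.5353, -0.13, 0.0905]
eef_rot: [0.013, 0.371, 0.929, -0.001]
contact_force: [-1.6, 0.5, 3.9]
gripper_width: 0.0292
```

Request:
step_arm(
  plan=[
    [[24,0,0,0.8,0]],
  ],
)

```text
t: 11.7
tool_pos: [0.5353, -0.13, 0.0897]
eef_rot: [0.013, 0.371, 0.929, -0.001]
contact_force: [-1.2, 0.5, 4.4]
gripper_width: 0.0293
```

Request:
step_arm(
  plan=[
    [[24,0,0,0.6,0]],
  ],
)

```text
t: 11.82
tool_pos: [0.5354, -0.13, 0.089]
eef_rot: [0.013, 0.371, 0.929, -0.001]
contact_force: [-1.5, 0.3, 4.4]
gripper_width: 0.0294
```

Request:
step_arm(
  plan=[
    [[24,0,0,0.5,0]],
  ],
)

```text
t: 11.95
tool_pos: [0.5354, -0.13, 0.0888]
eef_rot: [0.013, 0.371, 0.929, -0.001]
contact_force: [-3.4, 0.3, 14.3]
gripper_width: 0.0292
```

It has bottomed: the force stepped from 4.4 to 14.3 N at TCP z = 0.0888. I'll hold it there.

Request:
step_arm(
  plan=[
    [[24,0,0,0.3,0]],
  ],
)

```text
t: 12.08
tool_pos: [0.5354, -0.13, 0.0888]
eef_rot: [0.014, 0.371, 0.929, -0.002]
contact_force: [-3.3, -0.0, 9.0]
gripper_width: 0.0295
```

Request:
step_arm(
  plan=[
    [[24,0,0,0.3,0]],
  ],
)

```text
t: 12.2
tool_pos: [0.5354, -0.13, 0.0888]
eef_rot: [0.014, 0.371, 0.929, -0.002]
contact_force: [-3.7, -1.3, 8.3]
gripper_width: 0.0296
```

Request:
step_arm(
  plan=[
    [[24,0,0,0.5,0]],
  ],
)

```text
t: 12.32
tool_pos: [0.5354, -0.13, 0.0888]
eef_rot: [0.014, 0.371, 0.929, -0.002]
contact_force: [-3.8, -0.1, 12.3]
gripper_width: 0.0296
```

Request:
step_arm(
  plan=[
    [[24,0,0,0.55,0]],
  ],
)

```text
t: 12.45
tool_pos: [0.5354, -0.13, 0.0888]
eef_rot: [0.014, 0.371, 0.929, -0.002]
contact_force: [-4.7, 1.5, 12.9]
gripper_width: 0.0295
```

Request:
step_arm(
  plan=[
    [[24,0,0,0.6,0],[24,0,0,0.6,0]],
  ],
)

```text
t: 12.7
tool_pos: [0.5354, -0.1299, 0.0888]
eef_rot: [0.015, 0.371, 0.929, -0.002]
contact_force: [-3.4, 1.0, 13.3]
gripper_width: 0.0294
```

Request:
step_arm(
  plan=[
    [[24,0,0,0.7,0],[24,0,0,0.7,0],[24,0,0,0.7,0]],
  ],
)

```text
t: 13.08
tool_pos: [0.5354, -0.1299, 0.0888]
eef_rot: [0.015, 0.371, 0.929, -0.003]
contact_force: [-5.2, -0.2, 13.7]
gripper_width: 0.0293
```

```bash
python3 b2.py w10
```

```text
t 13.07 pos [ 0.5354 -0.1299  0.0888] ydir 46.5 tilt z [ 0.026 -0.017 -1.   ] F [-5.2 -0.2 13.7] w 29.3
[-1.2, 0.3, -51.2, -0.0]
[0.0, 0.0, 0.0, 0.0]
[0.0, 0.0, 0.0, 0.0]
left mm [0. 0. 0.] deg 0.0
brass [270, 99, 83, 87, 4705] z [0.0775 0.0793 0.0804] [array([483.2, -80. ]), array([31.2, 31.8]), np.float64(48.9)] circ [array([483.2, -79.9]), np.float64(16.2)]
brass [552, 205, 88, 30, 2001] z [0.0552 0.0566 0.0584] [array([601.2,  -7.1]), array([41.5, 14.4]), np.float64(44.9)] circ [array([603.1,  -8.8]), np.float64(20.9)]
brass [278, 269, 73, 78, 4397] z [0.0705 0.0841 0.0854] [array([ 535., -128.]), array([29.6, 30.3]), np.float64(46.2)] circ [array([ 536.2, -128.5]), np.float64(16.7)]
held 3400
[-0.006  -0.0044 -0.0035] [array([ 535.1, -128.1]), array([29.6, 30.2]), np.float64(46.7)]
post 0.1 328 [ 0.524  -0.1334  0.1049]
post 0.094 205 [ 0.5266 -0.1336  0.0971]
post 0.088 197 [ 0.5283 -0.1336  0.091 ]
collar 479 [[0.5193, -0.135, 0.0655], [0.5271, -0.118, 0.0755], [0.5416, -0.1117, 0.0899]] [array([ 531.6, -124.4]), array([32.6, 21.1]), np.float64(48.1)]
pan 0.0555 [array([ 510. , -103.9]), array([ 59. , 126.8]), np.float64(46.4)]
```

The weight's top is 5 mm higher than the seated small_2's (85.3 against 80.4 mm), which matches the 5 mm collar, so it is home. Estimated leaf friction of about 5 N leaves around 9 N on the collar. I'll press slightly harder for margin.

Request:
step_arm(
  plan=[
    [[24,0,0,0.9,0]],
  ],
)

```text
t: 13.25
tool_pos: [0.5354, -0.1299, 0.0887]
eef_rot: [0.016, 0.371, 0.929, -0.003]
contact_force: [-6.0, 0.6, 18.2]
gripper_width: 0.0293
```

Request:
step_arm(
  plan=[
    [[24,0,0,1.0,0],[24,0,0,1.0,0]],
  ],
)

```text
t: 13.5
tool_pos: [0.5354, -0.1299, 0.0887]
eef_rot: [0.016, 0.37, 0.929, -0.004]
contact_force: [-5.8, 1.1, 19.0]
gripper_width: 0.0295
```

About 19 N at the wrist less leaf friction gives roughly 14 N on the collar, held for over 0.2 s. Now I'll relax and let the pan rise towards level with the grip, so the fingertips stay clear of the pan when they open.

Request:
step_arm(
  plan=[
    [[24,0,0,0,0],[24,0,0,-1,0],[24,0,0,-2,0]],
  ],
)

```text
t: 13.88
tool_pos: [0.5353, -0.1298, 0.0918]
eef_rot: [0.017, 0.37, 0.929, -0.004]
contact_force: [-0.2, -1.5, -0.3]
gripper_width: 0.0293
```

Request:
step_arm(
  plan=[
    [[24,0,0,-2,0],[24,0,0,-2,0],[24,0,0,-1.5,0],[24,0,0,0,0]],
  ],
)

```text
t: 14.38
tool_pos: [0.5353, -0.1298, 0.0974]
eef_rot: [0.016, 0.371, 0.929, -0.004]
contact_force: [-0.9, -1.0, -0.1]
gripper_width: 0.0291
```

```bash
python3 b2.py w11
```

```text
t 14.38 pos [ 0.5353 -0.1298  0.0974] ydir 46.5 tilt z [ 0.028 -0.019 -0.999] F [-0.9 -1.  -0.1] w 29.1
[-1.2, 0.2, -42.6, -0.0]
[0.0, 0.0, 0.0, 0.0]
[0.0, 0.0, 0.0, 0.0]
left mm [0. 0. 0.] deg 0.0
brass [271, 99, 83, 87, 4705] z [0.0858 0.0877 0.0888] [array([483.1, -79.8]), array([31.4, 31.8]), np.float64(73.0)] circ [array([483.2, -79.9]), np.float64(16.1)]
brass [278, 269, 72, 78, 4408] z [0.079  0.0927 0.094 ] [array([ 534.8, -127.8]), array([29.7, 30.1]), np.float64(46.7)] circ [array([ 536. , -128.5]), np.float64(16.5)]
held 3403
[-0.0059 -0.0044 -0.0035] [array([ 534.8, -127.8]), array([29.7, 30.1]), np.float64(46.7)]
post 0.1 327 [ 0.528  -0.1334  0.1048]
post 0.094 392 [ 0.5367 -0.1295  0.0945]
post 0.088 3456 [ 0.5341 -0.1277  0.0928]
collar 312 [[0.5193, -0.1345, 0.0737], [0.5255, -0.1165, 0.0754], [0.5409, -0.1117, 0.089]] [array([ 528.1, -121.1]), array([32.4, 11.5]), np.float64(43.5)]
pan 0.0639 [array([ 509.8, -103.9]), array([ 57.5, 126.9]), np.float64(46.6)]
```

The weight is still seated (5.1 mm above small_2's top) and the pan is at 64 mm, nearly level. I'll release.

Request:
step_arm(
  plan=[
    [[38,0,0,0,0],[44,0,0,0,0],[50,0,0,0,0],[50,0,0,0,0]],
  ],
  squeeze=5,
)

```text
t: 14.92
tool_pos: [0.5359, -0.1293, 0.0974]
eef_rot: [0.017, 0.37, 0.929, -0.003]
contact_force: [1.0, 0.1, 0.5]
gripper_width: 0.0497
```

Request:
step_arm(
  plan=[
    [[50,0,0,-5,0],[50,0,0,-10,0],[50,0,0,-20,0],[50,0,0,-35,0],[50,0,0,-40,0]],
  ],
)

```text
t: 15.55
tool_pos: [0.5314, -0.1267, 0.2101]
eef_rot: [0.014, 0.37, 0.929, -0.003]
contact_force: [-0.1, 0.1, -0.5]
gripper_width: 0.0497
```

Request:
step_arm(
  plan=[
    [[50,0,40,-40,0],[50,0,30,-10,0],[50,0,0,0,0],[50,0,0,0,0]],
  ],
)

```text
t: 16.05
tool_pos: [0.5787, -0.0749, 0.2676]
eef_rot: [0.017, 0.371, 0.929, -0.003]
contact_force: [0.6, -0.6, 0.1]
gripper_width: 0.0499
```

```bash
python3 b2.py w12
python3 - <<'E'
from h import *
i=cv2.imread("pics/w12.png"); j,d=capture("scene"); j=j[170:350,240:480,::-1]
cv2.imwrite("pics/fin.png",np.hstack([cv2.resize(i,(400,300)),cv2.resize(j,(400,300))]))
W=world("scene",d); i,d2=capture("top"); W=world("top",d2)
for n,(x,y,z0,z1) in dict(A=(.6545,.0475,.05,.08),large=(.6275,.0725,.09,.12),jar=(.499,.326,.035,.05)).items():
    m=(np.hypot(W[...,0]-x,W[...,1]-y)<.016)&(W[...,2]>z0)&(W[...,2]<z1)&(d2>0); print(n,np.round(np.median(W[m],0),4))
E
```

```text
t 16.05 pos [ 0.5787 -0.0749  0.2676] ydir 46.5 tilt z [ 0.03  -0.019 -0.999] F [ 0.6 -0.6  0.1] w 49.9
[-0.8, -29.1, 52.5, -0.0]
[-0.7, -29.1, 52.5, 0.0]
[-0.3, -12.4, 22.4, 0.0]
left mm [0. 0. 0.] deg 0.0
brass [207, 122, 42, 40, 1148] z [0.0794 0.0891 0.0904] [array([483.5, -79.4]), array([31.5, 30.9]), np.float64(46.4)] circ [array([483.7, -79.7]), np.float64(16.3)]
brass [457, 122, 61, 43, 2112] z [0.0829 0.1125 0.1144] [array([627.3,  72.1]), array([32.6, 31. ]), np.float64(43.3)] circ [array([627.2,  72.3]), np.float64(16.6)]
brass [213, 207, 40, 40, 1075] z [0.0812 0.0943 0.0958] [array([ 536.4, -128.2]), array([31.3, 31.2]), np.float64(51.8)] circ [array([ 536.3, -128.6]), np.float64(16.1)]
held 0
post 0.1 0 
post 0.094 672 [ 0.5366 -0.1289  0.0948]
post 0.088 354 [ 0.5356 -0.1285  0.0931]
collar 48 [[0.5206, -0.1324, 0.0705], [0.5252, -0.1214, 0.0764], [0.5412, -0.1143, 0.0836]] [array([ 529.9, -126.5]), array([20.9, 23.9]), np.float64(18.9)]
pan 0.0654 [array([ 509.7, -105.1]), array([ 52.5, 127.6]), np.float64(46.5)]
A [0.655  0.0472 0.0657]
large [0.6283 0.0721 0.1124]
jar [0.4979 0.3258 0.0411]
```

View pics/fin.png

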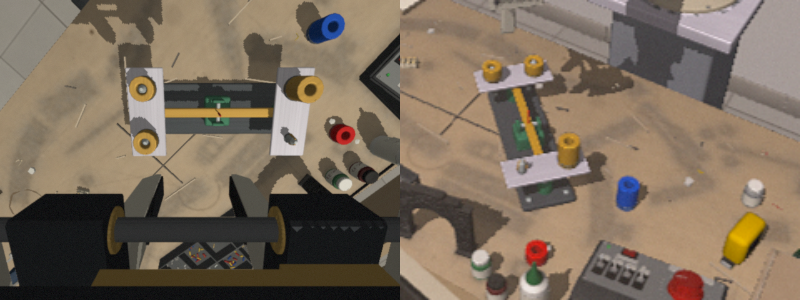

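The final view shows both small weights on pan B at (143,89) and (145,141), with the large weight on pan A at (310,90). Both pans are at 65.5 mm, so the balance is level. Everything is seated and the arm is clear.

```bash
python3 -c "
from station import *
print(sign_off())"
```

```text
the job is handed in; nothing more can be done
None
```

The small weight from the low pan is now on the free post of the high pan, pressed home on the black collar, and the two pans are level. I handed the job in at about 16 s of the 64 s allowed; no verdict is reported.

- **Pressing home:** sliding past the leaves took up to about 7 N, falling to about 4 N below them. The force then jumped when the weight bottomed on the collar. I held 18–19 N at the wrist for about 0.3 s, which I estimate as roughly 14 N on the collar. That figure is worked out from the wrist force less leaf friction, not measured directly.
- **Moved weight:** its underside is about 5 mm above the pan, matching the collar height I measured beforehand. Its axis is within about 1.5 mm of the post.
- **Level:** pans A and B are at 65.7 and 65.4 mm.
- **Other weights:** the large weight and the second small one are still seated on their posts.
- **Surroundings:** I measured the paint jar again and it has not moved. I did not measure the tape measure or terminal strip again; the arm never went near the tape measure. The robot was clear of everything at hand-in.

**Readings that disagreed:** the gripper read 29–30 mm on the 33 mm weight throughout, although the grip was firm and central. The tool tilt drifted by about 2° over the run, and the side force reached about 6 N at the hardest push. None of this affected the final positions measured.

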